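# Hold the belt tensioner at its setting mark

### The arm

A 6-joint arm with a two-finger parallel gripper is mounted at the origin on the work surface. World frame = base frame: x ahead of the robot, y to its left, z up, the work surface at z = 0. Lengths are in m, angles in rad, forces in N, time in s.
With the tool pointing down it reaches from about 0.325 to 1 m from the base axis. Payload 5.1 kg.
Tool frame: the origin (TCP) lies on the centre line of the jaws, within the pads' length; the fingertips stand 14 mm ahead of it and the grasp point (between the pads) lies 5 mm behind it (ctrl.tip_extent is the distance from the TCP to the fingertips, in m); z points along the fingers, y is the line along which they close (so a half turn about z gives the same grasp; the last joint's range is limited). The gripper opens to 85 mm and grips with 20 to 120 N. Pads are 22 mm wide; open, the fingers measure 114 mm over their backs; the gripper's body (76 mm by 85 mm) begins 54 mm behind the grasp point. The pads swing forward as they close: fully open they stand 13 mm farther back than shut.
Start: joints at [-1.28, 0.124, 1.65, -0, 1.367, -0.083], TCP at [0.237, -0.605, 0.245] pointing down, gripper open.
Joint ranges: [-2.61, 2.61], [-1.02, 2.33], [0.03, 2.71], [-1.35, 4.49], [0.32, 2.68], [-2.91, 2.91]. Speed limits (rad/s): [2.57, 2.57, 3.14, 3.14, 3.14, 3.14].

### API

Orientations are given as [roll, pitch, yaw] about the fixed x, y, z axes, in that order (R = Rz(yaw) Ry(pitch) Rx(roll)).
In Python, from plant import get_state, vision, job, ctrl gives the robot as it stands.
- The arm moves only by the shell command python3 -m inch 'ROWS' [OPENING]. ROWS is JSON, a list of rows, each a list of 6 numbers: the shift along the tool's x, y, z normalised to -1 to 1, where 1 is 25 mm, then the turn, a rotation vector about the tool's x, y, z normalised to -1 to 1, where 1 is 8 degrees. A call has 1 to 5 rows; each row shifts and turns the commanded pose from where the row before left it, along the tool's axes as they then stand; what a row does not reach is not made up. A row lasts 1/10 s, in which the tool goes at most 50 mm and 8.59 degrees, less where a joint would pass 70% of its speed; a pose out of reach is approached as far as the arm can. A call with a number of a shift or a turn outside -1 to 1 is refused whole. A call with a gripper value outside its range is refused whole. OPENING is the gripper's target within -1 to 1 (fully open at 1, half-way at 0, shut at -1), set as the call begins (- or left out, the last holds). The fingers move at their own pace and stop on an object; the grip force is fixed at half the most. Time passes only in rows, so rows that do not move let the fingers close. It gives the time, the measured TCP pose, the force, the opening and the grip force at its end, in the units of the state.
- get_state(): the state, without advancing time (a new reading comes with each control period).
- vision.get_image(name): name is "side" or "top" or "wrist"; returns a dict with "img" (480x640x3 uint8, red, green, blue), "K" (3x3 intrinsics, pixels), "R" (3x3) and "t" (3): a world point X has camera coordinates R X + t. Camera axes: x right, y down, z forward; pixel columns grow to the right and rows downward; lengths in m; the calibration is good to about 2 mm. A picture is of the moment at which its call begins. There is no depth.
- job.hand_in(): hands the job in; it is judged then, once.
The state is a dict: "clock": time; "q": joint angles; "joint_vel": joint speeds; "effort": joint torques, N m; "tool_pos": TCP position; "tool_rot": TCP orientation; "force": force on the tool from outside, world axes, zero at the start; "torque": the same for the moment, N m; "opening": opening from 0.0 (shut) to 1.0 (fully open); "gripper_force": force on a finger pad.
Only numpy, scipy, OpenCV 4.12 (cv2) and the standard library are available. Lean on these libraries where they do the work, as an engineer would, in place of code of your own. Each camera call takes 0.05 s, during which the arm holds its last target. There are 200 camera calls.

### The job

Open the belt tensioner in the service bay: with the orange-handled flat blade (not the fingers) lever up the front edge of its aluminium cover, swing the cover back past upright so that it stays open, and lay the blade down flat on the deck. Then grip the yellow pull bar inside and draw it out against its spring until the middle of the bar is level with the red marks on the two rims. Finish while still gripping the bar and holding it there; leave everything else where it stands.

Things in the scene. Friction and masses are not known exactly. Their poses are not given: they have to be found in the camera images.
- tensioner: Blue open-topped housing fixed to the deck, 170 (x) x 140 (y) x 70 mm high. Origin: centre of its underside; its front faces -x. Inside: 100 mm wide, x -79 to +60 mm, floor 14 mm up. Side rims 20 mm wide, tops at 70 mm. The front wall (x -85 to -79) is 56 mm high: a slot 100 mm wide and 14 mm high (z 56 to 70) is left between it and the shut cover.
- cover (a joint): Angle of the aluminium cover (rad): 0 shut, 1.57 upright, stop at 2.2; it swings up and back about its far (+x) end. Flat plate 4 mm thick, 0.1 kg, 168 mm from hinge to front edge, 114 mm wide; underside 70 mm up when shut. Hinge friction 0.05 N m: it stays put once steeper than about 50 degrees and falls shut if let go below that. No latch.
- cover_hinge (a point): Point on the cover's hinge axis, at the level of the cover's underside, mid-width: 80 mm behind the tensioner's origin (+x), 70 mm up. The axis runs along the tensioner's y.
- cover_edge (a point): Middle of the cover's front edge, on its underside, 168 mm from the hinge; moves with the cover. Shut, it is 3 mm ahead of the front wall's face. A yellow stripe on top marks it.
- puller (a joint): Travel of the yellow pull bar (m): 0 at rest, grows as it is drawn out toward the tensioner's front (its -x), end stop at 0.065. A spring drives it back: about 5 N at rest, plus 1.6 N per 10 mm of travel.
- bar_mid (a point): Middle of the yellow pull bar: round, 12 mm thick, 50 mm long along the tensioner's y, its axis 54 mm above the deck, on a stem 10 (x) x 16 mm over a low carriage (30 x 60 mm, top 27 mm above the deck). At rest it lies at x = +12 mm of the tensioner, hidden by the shut cover, with 40 mm free ahead and behind and 25 mm at each end.
- mark (a joint): Setting of the red marks (m), on the same scale as the pull bar's travel: the bar is at the mark when joint puller equals joint mark. Not to be moved; it lies between 0.022 and 0.048.
- mark_line (a point): Where the middle of the bar must be held: midway between the two red marks, at the bar's height. The marks are red blocks 10 mm (along the pull) x 9 mm x 4 mm, one on top of each side rim beside the cover, 65 mm either side of the middle; they do not obstruct anything.
- blade: Flat pry blade, 0.11 kg, lying on the deck left or right of the tensioner: orange handle 80 mm long (x -40 to +40), 22 wide, 28 high; then a steel blade 65 mm long, 20 wide, 3 thick, at the middle of the handle's height. Origin: centre of the handle's underside; x points to the blade tip, z up.
- blade_tip (a point): Middle of the blade's tip, 105 mm ahead of the tool's origin, 14 mm above its underside.
- wrench: Steel wrench lying on the deck on the other side from the blade. Leave alone.
- roller: Black rubber roller, 48 mm across and 70 mm high, standing on the deck to the left of the tensioner. Leave alone.
- grease: Jar with a red lid, 60 mm across and 75 mm high, standing on the deck to the right of the tensioner. Leave alone.
- oil_a: White bottle, 90 mm across and 210 mm high, in the wire rack at the far left. Leave alone.
- oil_b: The second white bottle in the rack. Leave alone.
- elbow: Small brass and black fitting in the blue bin at the right. Leave alone.
Mind the look-alikes: they are no part of the job. What is shaped like the blade but blue or green is not meant.

How it is judged:
On the way, in this order (a step that is already met when the one before it is completed fails the run):
1. the blade levers the cover up (value of joint cover above 0.12 rad and contact force between blade and cover above 0.2 N), for 0.05 s.
2. the cover is swung back past upright (value of joint cover above 1.52 rad), for 0.2 s.
3. the blade is laid flat on the deck and released (height (world z) of blade below 0.006 m and angle between blade's own z axis and vertical below 0.15 rad and contact force between the fingers and blade below 0.1 N and linear speed of blade below 0.02 m/s), for 0.2 s.
4. the gripped bar is drawn out to the marks (x of bar_mid in the frame of mark_line between -0.005 and 0.005 m and contact force between the fingers and puller above 2 N), for 0.2 s.
At the end, for the whole second after the job is handed in: The fingers grip the pull bar (more than 2 N) and hold it still with its middle within 5 mm of the line of the red marks (half the marks' width), the blade not propping it; the cover is open about upright or further (over 1.52 rad); the blade lies flat and still on the deck (all of step 4 and velocity of joint puller between -0.01 and 0.01 m/s and contact force between blade and puller below 0.1 N and value of joint cover above 1.52 rad and height (world z) of blade below 0.006 m and angle between blade's own z axis and vertical below 0.15 rad and linear speed of blade below 0.02 m/s); the arm keeps its last pose, push and grip.
It fails at once if the fingers, not the blade, lift the cover (contact force between the fingers and cover above 2 N and value of joint cover between 0.05 and 0.5 rad).
It fails at once if a bystander is moved or knocked over (30 mm), or the red marks are shifted (3 mm) (distance of any of wrench, roller, grease, oil_a, oil_b, elbow from where it was at the start of the episode above 0.03 m or distance of mark_line from where it was at the start of the episode above 0.003 m).
It also fails if it takes over 61 s, if anything falls off the work surface, if the arm or the gripper's body presses on something with over 40 N, if the wrist force passes 120 N, or if a joint passes its speed limit or range.

## Working session

There is one attempt and no reset: what is moved stays moved. The work goes in short steps, Python scripts to look and compute and a shell command to move; the robot and the scene stay as the last step left them, time stands still between calls to the robot, and variables do not carry over. Pictures are saved under pics/ and viewed, at most 10 in all, crops included, and the job is handed in when it is done.

```bash
ls; mkdir -p pics; python3 - <<'E'
from plant import get_state, vision, job, ctrl
import cv2,numpy as np
s=get_state();print(s['clock'],s['tool_pos'],s['tool_rot'],s['opening'],ctrl.tip_extent)
for n in ['top','side']:
    d=vision.get_image(n);cv2.imwrite(f'pics/{n}0.png',d['img'][:,:,::-1]);print(n,d['K'].tolist(),d['R'].tolist(),d['t'].tolist())
    np.savez(f'{n}0.npz',**d)
E
```

```text
pics
0.0 [ 0.23713778 -0.60455426  0.24405331] [-3.13949815e+00 -1.52557079e-04  3.73778919e-01] 1.001762469232818 0.014
top [[494.17714357259763, 0.0, 320.32055330831474], [0.0, 494.17714357259763, 238.20411330706338], [0.0, 0.0, 1.0]] [[0.0021785961270968106, -0.9999926076518578, -0.0031683371904523143], [-0.9824246536332515, -0.0015489378593058294, -0.18665315621519454], [0.18664686885265658, 0.0035192944101642785, -0.9824207657182096]] [0.05292513116233052, 0.5277779008095074, 1.269684028572026]
side [[520.5871744705946, 0.0, 321.70148083461385], [0.0, 520.5871744705946, 244.41587468959537], [0.0, 0.0, 1.0]] [[0.9962095128936338, -0.08696547759176844, 0.001900559776716603], [-0.061170326273063916, -0.7159196711490103, -0.6954978185771254], [0.061844948086938814, 0.6927452852016597, -0.7185256935051072]] [-0.5477141823065881, 0.11674731035966338, 1.3083540567174523]
```

View pics/top0.png

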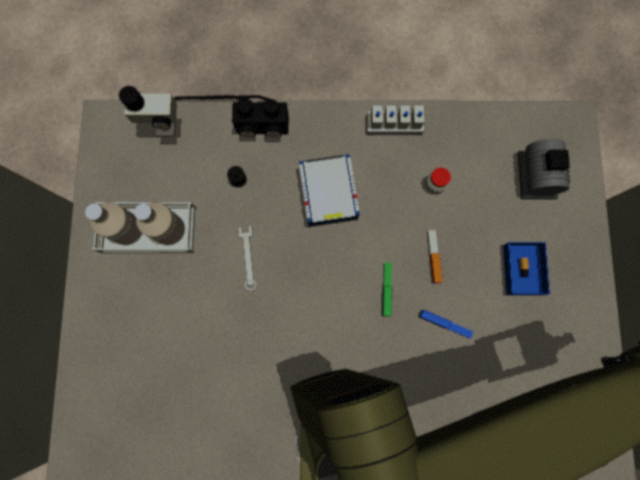

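View pics/side0.png

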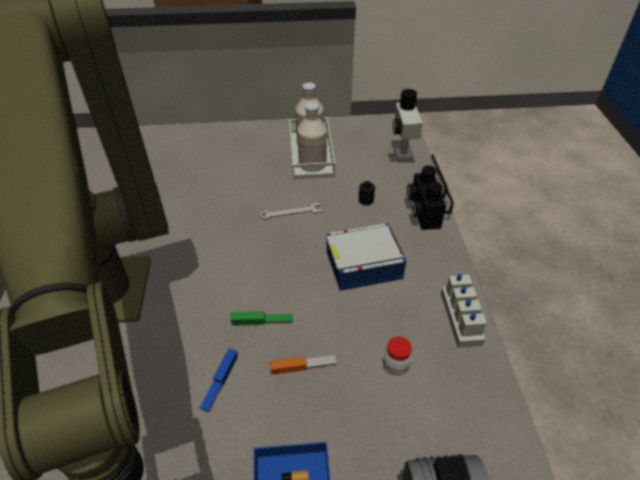

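```bash
cat > h.py <<'E'
import numpy as np,cv2
def load(n): return dict(np.load(n))
def ray(d,uv):
    v=np.linalg.inv(d['K'])@[uv[0],uv[1],1]; R=d['R'];return -R.T@d['t'],R.T@v
def onz(d,uv,z):
    o,r=ray(d,uv);return o+r*(z-o[2])/r[2]
def tri(ds,uvs):
    A=np.zeros((3,3));b=np.zeros(3)
    for d,uv in zip(ds,uvs):
        o,r=ray(d,uv);r/=np.linalg.norm(r);P=np.eye(3)-np.outer(r,r);A+=P;b+=P@o
    return np.linalg.solve(A,b)
def proj(d,X):
    c=d['K']@(d['R']@np.array(X)+d['t']);return c[:2]/c[2]
def blobs(d,lo,hi,box,amin=4):
    x0,y0,x1,y1=box;h=cv2.cvtColor(d['img'],cv2.COLOR_RGB2HSV)
    m=cv2.inRange(h,np.array(lo),np.array(hi));k=np.zeros_like(m);k[y0:y1,x0:x1]=m[y0:y1,x0:x1]
    cs,_=cv2.findContours(k,cv2.RETR_EXTERNAL,cv2.CHAIN_APPROX_NONE);out=[]
    n,l,st,ce=cv2.connectedComponentsWithStats(k)
    return [(ce[i],st[i,4],cv2.minAreaRect(np.argwhere(l==i)[:,::-1].astype(np.float32))) for i in range(1,n) if st[i,4]>=amin]
E
python3 - <<'E'
from h import *
T=load('top0.npz');S=load('side0.npz')
np.set_printoptions(precision=4,suppress=True)
for nm,lo,hi,bt,bs in [('orange',(8,150,80),(18,255,255),(400,220,460,300),(250,340,350,390)),
   ('red+',(0,110,60),(6,255,255),(290,140,370,240),(310,210,420,300)),('red-',(172,110,60),(180,255,255),(290,140,370,240),(310,210,420,300)),
   ('yel',(22,120,80),(36,255,255),(290,140,370,240),(310,210,420,300)),('steel',(0,0,150),(180,70,255),(420,220,445,262),(300,350,345,375)),('cover',(0,0,140),(180,60,255),(290,140,370,240),(310,210,420,300))]:
    for n,d,b in [('top',T,bt),('side',S,bs)]:
        for c,a,r in blobs(d,lo,hi,b):
            print(nm,n,c,a,'rect',np.array(r[0]),np.array(r[1]),round(r[2],1),[onz(d,c,z)[:2] for z in(.0155,.028,.074)])
a=cv2.resize(T['img'][130:240,280:460],None,fx=4,fy=4,interpolation=cv2.INTER_CUBIC);b=cv2.resize(T['img'][215:335,370:480],None,fx=4,fy=4,interpolation=cv2.INTER_CUBIC)
o=np.zeros((600,800,3),np.uint8);o[:440,:360]=a[:, :360];o[:480,360:800]=b;cv2.imwrite('pics/crop1.png',o[:,:,::-1])
E
```

```text
orange top [436.2828 267.791 ] 244 rect [436.378  267.9024] [28.6018  8.5032] 83.7 [array([ 0.4531, -0.2601]), array([ 0.4515, -0.2572]), array([ 0.4456, -0.2465])]
orange side [287.9463 364.6846] 447 rect [287.6887 364.8834] [13.106  35.3546] 82.2 [array([ 0.4525, -0.2601]), array([ 0.4528, -0.2677]), array([ 0.4537, -0.2956])]
red+ top [355.2857 195.8571] 7 rect [355. 196.] [2. 2.] 90.0 [array([ 0.6544, -0.0431]), array([ 0.6509, -0.0422]), array([ 0.638, -0.039])]
red+ top [305. 203.] 9 rect [305. 203.] [2. 2.] 90.0 [array([0.6337, 0.0968]), array([0.6304, 0.0964]), array([0.6182, 0.0947])]
red+ side [344.8 230. ] 10 rect [344.5 230. ] [2. 3.] 90.0 [array([0.627 , 0.1501]), array([0.6251, 0.1375]), array([0.618 , 0.0908])]
red+ side [359.3 267.2] 10 rect [359.5 267. ] [2. 3.] 90.0 [array([0.6482, 0.0104]), array([ 0.646 , -0.0005]), array([ 0.6379, -0.0407])]
red- top [353.5 196. ] 4 rect [353.5 196. ] [2.1213 0.7071] 45.0 [array([ 0.654 , -0.0381]), array([ 0.6505, -0.0373]), array([ 0.6376, -0.0343])]
yel top [333.1286 215.7429] 70 rect [333.05 215.85] [ 4.2426 16.5463] 81.9 [ar
[... 3088 characters left out ...]
909] 11 rect [377.5294 264.1177] [1.4552 5.3358] 76.0 [array([0.6966, 0.0171]), array([0.6938, 0.0061]), array([ 0.6836, -0.0345])]
cover side [372.   265.25] 4 rect [372. 265.] [1.4142 1.4142] 45.0 [array([0.6819, 0.0143]), array([0.6793, 0.0033]), array([ 0.6697, -0.0371])]
cover side [365.6667 266.3333] 9 rect [366.  266.5] [1. 6.] 90.0 [array([0.665, 0.012]), array([0.6626, 0.001 ]), array([ 0.6538, -0.0393])]
cover side [346.9091 269.8182] 11 rect [347. 270.] [2. 4.] 90.0 [array([0.6152, 0.0042]), array([ 0.6134, -0.0066]), array([ 0.6069, -0.0466])]
cover side [352.2 268.6] 5 rect [352.  268.5] [1. 2.] 90.0 [array([0.6293, 0.0072]), array([ 0.6273, -0.0037]), array([ 0.6201, -0.0438])]
```

View pics/crop1.png

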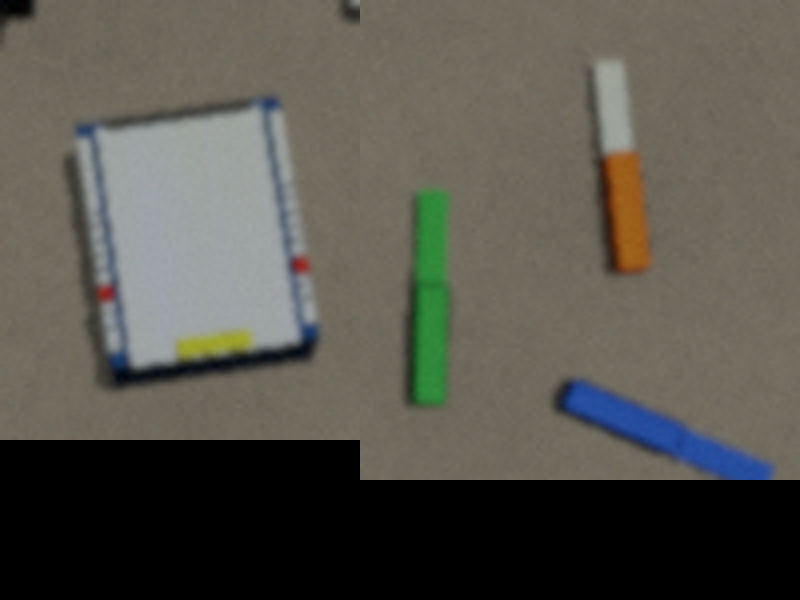

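Candidates for the blade in the top view: orange handle with a steel blade (436,268), green (388,290), blue (446,323) and the orange elbow in the bin (524,266). The crop confirms that (436,268) is the one, with its tip pointing away at (432,231). The cover's yellow stripe is at the front (333,216) and the red marks are at (305,203) and (355,196).

```bash
cat > go.py <<'E'
import sys,numpy as np
from plant import get_state
from scipy.spatial.transform import Rotation as Ro
# go.py x y z yaw [pitch_down]: shift (units of 25mm) & turn (units of 8deg) in the current tool frame, tool-down target
s=get_state();a=list(map(float,sys.argv[1:]))
R=Ro.from_euler('xyz',s['tool_rot']);G=Ro.from_euler('xyz',[np.pi,0,a[3]])
np.set_printoptions(precision=2,suppress=True)
d=R.as_matrix().T@(np.array(a[:3])-s['tool_pos'])
print('t',s['clock'],'pos',np.round(s['tool_pos'],4),'yaw',s['tool_rot'][2],'shift units now',d/.025,'after turn',G.as_matrix().T@(np.array(a[:3])-s['tool_pos'])/.025,'turn units',(R.inv()*G).as_rotvec()/np.deg2rad(8))
E
python3 - <<'E'
from h import *
T=load('top0.npz');S=load('side0.npz')
np.set_printoptions(precision=4,suppress=True)
for n,d,b,bo in [('top',T,(420,220,445,262),(400,220,460,300)),('side',S,(300,350,345,375),(250,340,350,390))]:
  r=blobs(d,(0,0,150),(180,70,255),b)[0][2];p=cv2.boxPoints(r);P=np.array([onz(d,q,.0155)[:2] for q in p]);print(n,P.tolist())
  ro=blobs(d,(8,150,80),(18,255,255),bo)[0][2];P=np.array([onz(d,q,.028)[:2] for q in cv2.boxPoints(ro)]);print(P.tolist())
  r=[b for b in blobs(d,(0,0,140),(180,60,255),(290,140,370,240) if n=='top' else (310,210,420,300)) if b[1]>1000][0][2];print('cover',[onz(d,q,.074)[:2].round(4).tolist() for q in cv2.boxPoints(r)])
E
python3 go.py .456 -.259 .2 .065
```

```text
top [[0.5546158660176914, -0.2451387361391574], [0.5560407646491901, -0.2602891132476555], [0.4966167711285643, -0.2631394212303265], [0.4952127577604669, -0.24811249450657516]]
[[0.4884946659414432, -0.2433854607331221], [0.49109549489664656, -0.2662650704282263], [0.41434228756833297, -0.2714143427371439], [0.4117925044489651, -0.24877932807748585]]
cover [[0.7318, 0.0994], [0.75, -0.0142], [0.5875, -0.0364], [0.5701, 0.0746]]
side [[0.494252174861381, -0.249250723649301], [0.5549933068296569, -0.24406972688839423], [0.5554205770243248, -0.26014767961183927], [0.4952537364147675, -0.2651788311650807]]
[[0.41257215757604465, -0.254508634514531], [0.4895912166879267, -0.2490658543723372], [0.4913367535929895, -0.28163789072203427], [0.41580317052126037, -0.2867369595886806]]
cover [[0.5705, 0.0847], [0.7543, 0.1157], [0.7466, -0.0139], [0.5746, -0.0401]]
t 0.1 pos [ 0.24 -0.6   0.24] yaw 0.37375063906575634 shift units now [13.2  -9.67  1.79] after turn [  9.63 -13.23   1.77] turn units [-0.01  0.    2.21]
```

```bash
python3 -m inch '[[0,0,0,0,0,0.75],[0,0,0,0,0,0.75],[0,0,0,0,0,0.7],[0.7,-1,0,0,0,0],[0.7,-1,0,0,0,0]]' 1
python3 -m inch '[[0.7,-1,0,0,0,0],[0.7,-1,0,0,0,0],[0.7,-1,0,0,0,0],[0.7,-1,0,0,0,0],[0.7,-1,0,0,0,0]]'
python3 -m inch '[[0.7,-1,0.4,0,0,0],[0.7,-1,0.4,0,0,0],[0.7,-1,0.4,0,0,0],[0.7,-1,0.4,0,0,0],[0.7,-1,0.2,0,0,0]]'
python3 go.py .457 -.259 .2 .066
python3 - <<'E'
from plant import vision
from h import *
d=vision.get_image('wrist');np.savez('w1.npz',**d);cv2.imwrite('pics/w1.png',d['img'][:,:,::-1])
for b in blobs(d,(8,150,80),(18,255,255),(0,0,640,480),100):print(b,[onz(d,q,.028)[:2] for q in cv2.boxPoints(b[2])])
E
```

```text
clock: 0.6
tool_pos: [0.2687, -0.5524, 0.2444]
tool_rot: [-3.14, 0.0, 0.065]
force: [0.9, 1.3, 0.1]
opening: 1.001
gripper_force: 0.0
clock: 1.1
tool_pos: [0.3482, -0.421, 0.2447]
tool_rot: [-3.141, 0.0, 0.066]
force: [0.4, 0.7, 0.6]
opening: 0.998
gripper_force: 0.0
clock: 1.6
tool_pos: [0.4267, -0.2901, 0.1987]
tool_rot: [-3.14, 0.002, 0.067]
force: [0.4, -0.4, -0.3]
opening: 1.002
gripper_force: 0.0
t 1.6 pos [ 0.43 -0.29  0.2 ] yaw 0.06650980458598088 shift units now [ 1.29 -1.16 -0.05] after turn [ 1.29 -1.16 -0.05] turn units [-0.01  0.01  0.  ]
(array([282.95635995, 178.46075778]), np.int32(2956), ((283.38507080078125, 179.3578643798828), (103.69891357421875, 29.43152618408203), 87.90474700927734)) [array([ 0.49243408, -0.24762469]), array([ 0.49459862, -0.26898938]), array([ 0.4168215 , -0.27587355]), array([ 0.41442811, -0.25295002])]
(array([585.04532578, 184.46458924]), np.int32(353), ((584.7745361328125, 184.09378051757812), (9.847981452941895, 39.05052947998047), 13.671307563781738)) [array([ 0.453481  , -0.48499532]), array([ 0.48221567, -0.48496163]), array([ 0.4809936 , -0.49250767]), array([ 0.45218176, -0.49274005])]
(array([599.07109005, 185.83412322]), np.int32(211), ((598.8212890625, 186.47927856445312), (5.700649738311768, 39.80275344848633), 14.743562698364258)) [array([ 0.45189703, -0.49751651]), array([ 0.48117369, -0.49772709]), array([ 0.48038797, -0.50211141]), array([ 0.4510616 , -0.50201788])]
```

View pics/w1.png

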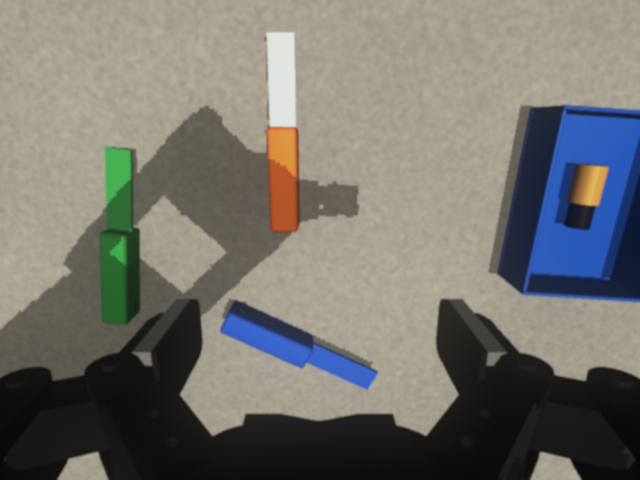

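Wrist view: the orange handle is at (283,179) with its steel tip up at (281,33), and it is clear of the others.

```bash
python3 -m inch '[[0.65,-0.6,0.8,0,0,0],[0.65,-0.6,0.8,0,0,0],[0,0,0.9,0,0,0],[0,0,0.9,0,0,0],[0,0,0.9,0,0,0]]'
python3 -m inch '[[0,0,0.9,0,0,0],[0,0,0.7,0,0,0],[0,0,0.5,0,0,0],[0,0,0,0,0,0]]'
python3 go.py .457 -.260 .018 .07
```

```text
clock: 2.15
tool_pos: [0.4571, -0.2594, 0.0916]
tool_rot: [-3.141, 0.0, 0.067]
force: [0.3, 0.2, -0.1]
opening: 1.001
gripper_force: 0.0
clock: 2.55
tool_pos: [0.4558, -0.2588, 0.0381]
tool_rot: [-3.139, 0.003, 0.067]
force: [0.0, -0.1, 0.4]
opening: 0.996
gripper_force: 0.0
t 2.55 pos [ 0.46 -0.26  0.04] yaw 0.06651510405017191 shift units now [0.05 0.05 0.81] after turn [0.04 0.05 0.81] turn units [-0.02  0.02 -0.02]
```

```bash
python3 -m inch '[[0,0,0.4,0,0,0],[0,0,0.4,0,0,0],[0,0,0,0,0,0]]'
python3 -m inch '[[0,0,0,0,0,0],[0,0,0,0,0,0],[0,0,0,0,0,0],[0,0,0,0,0,0],[0,0,0,0,0,0]]' -1
python3 -m inch '[[0,0,0,0,0,0],[0,0,0,0,0,0],[0,0,-0.4,0,0,0],[0,0,-0.8,0,0,0],[0,0,-0.8,0,0,0]]'
```

```text
clock: 2.85
tool_pos: [0.4566, -0.2592, 0.0191]
tool_rot: [-3.14, 0.002, 0.067]
force: [0.5, -0.3, -1.0]
opening: 0.999
gripper_force: 0.0
clock: 3.35
tool_pos: [0.4579, -0.2601, 0.0211]
tool_rot: [3.141, -0.001, 0.067]
force: [0.9, -0.1, -0.2]
opening: 0.242
gripper_force: 59.0
clock: 3.85
tool_pos: [0.4565, -0.2591, 0.0703]
tool_rot: [-3.14, 0.002, 0.067]
force: [0.3, 0.1, -0.9]
opening: 0.245
gripper_force: 59.1
```

```bash
python3 -m inch '[[0,0,-0.8,0,0,0],[0,0,-0.8,0,0,0],[0,-0.5,-0.4,0,0,-0.3],[0,-0.8,0,0,0,-0.3],[0,-1,0,0,0,0]]'
python3 -m inch '[[0,-1,0,0,0,0],[0,-1,0,0,0,0],[0,-1,0,0,0,0],[0,-1,0,0,0,0],[0,-1,0,0,0,0]]'
python3 go.py .4517 -.0003 .0685 .15
```

```text
clock: 4.35
tool_pos: [0.4502, -0.2016, 0.1205]
tool_rot: [-3.141, -0.0, 0.152]
force: [0.5, 0.2, -0.4]
opening: 0.243
gripper_force: 59.1
clock: 4.85
tool_pos: [0.4306, -0.0772, 0.1196]
tool_rot: [-3.141, 0.001, 0.152]
force: [0.1, -0.6, -0.9]
opening: 0.242
gripper_force: 59.1
t 4.85 pos [ 0.43 -0.08  0.12] yaw 0.15222607730879423 shift units now [ 1.3  -2.91  2.05] after turn [ 1.29 -2.92  2.04] turn units [-0.01  0.01  0.02]
```

```bash
python3 -m inch '[[0.4,-0.9,0,0,0,0],[0.4,-0.8,0,0,0,0],[0.3,-0.7,0.6,0,0,0],[0.2,-0.5,0.7,0,0,0],[0,0,0.75,0,0,0]]'
python3 -m inch '[[0,0,0,0,0,0],[0,0,0,0,0,0]]'
python3 go.py .4517 -.0003 .0685 .15
python3 - <<'E'
from plant import vision
from h import *
for n in ['top','side','wrist']:
    d=vision.get_image(n);np.savez(f'{n}2.npz',**d)
    o=cv2.cvtColor(d['img'],cv2.COLOR_RGB2BGR)
    if n=='side': a=cv2.resize(o[190:330,230:430],(600,420),interpolation=cv2.INTER_CUBIC)
    if n=='wrist': b=cv2.resize(o,(240,180))
a=np.vstack([a,np.zeros((180,600,3),np.uint8)]);a[420:,:240]=b;cv2.imwrite('pics/s2.png',a)
d=load('wrist2.npz');cv2.imwrite('pics/w2.png',cv2.cvtColor(d['img'],cv2.COLOR_RGB2BGR))
E
```

```text
clock: 5.35
tool_pos: [0.4526, -0.0005, 0.0683]
tool_rot: [-3.141, 0.0, 0.154]
force: [-0.2, -0.7, -1.3]
opening: 0.245
gripper_force: 59.1
clock: 5.55
tool_pos: [0.4522, -0.002, 0.0687]
tool_rot: [-3.141, 0.002, 0.151]
force: [0.6, -1.0, -0.4]
opening: 0.24
gripper_force: 59.2
t 5.55 pos [ 0.45 -0.    0.07] yaw 0.1514754416057813 shift units now [-0.01 -0.07  0.01] after turn [-0.01 -0.07  0.01] turn units [-0.    0.01  0.01]
```

View pics/s2.png

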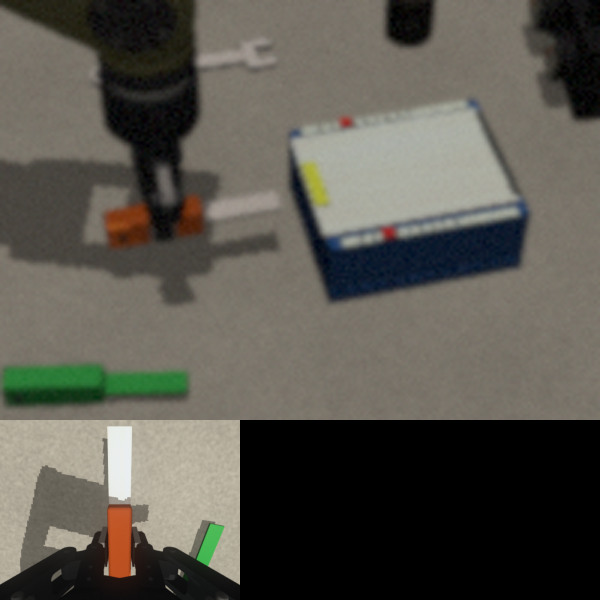

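View pics/w2.png

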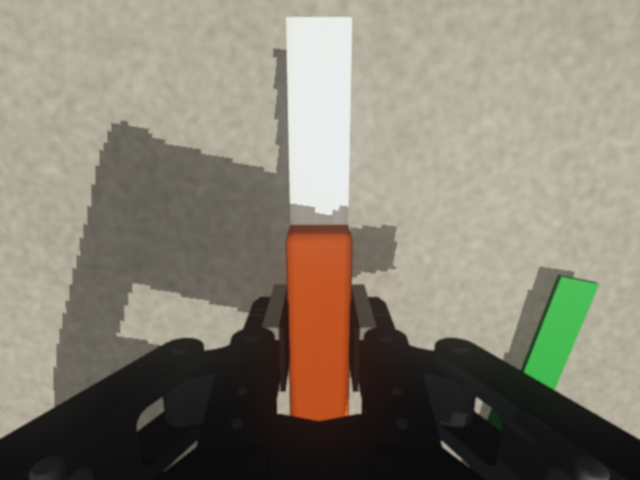

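Side view: the blade is straight in the grip, with its tip at about (323,257) facing the slot. Wrist view: the tip is at (319,17), centred. Next I'll triangulate the tip.

```bash
python3 - <<'E'
from h import *
np.set_printoptions(precision=4,suppress=True)
S=load('side2.npz');W=load('wrist2.npz');T=load('top2.npz')
for r in blobs(S,(0,0,110),(180,60,255),(296,248,326,266),20):print('side',r, cv2.boxPoints(r[2]).tolist())
for r in blobs(T,(0,0,150),(180,60,255),(315,215,350,260),20):print('top',r)
for r in blobs(W,(0,0,190),(180,40,255),(270,0,370,230),500):
  print('wrist',cv2.boxPoints(r[2]).tolist());
for u in(322.5,323.5):print(tri([S,W],[(u,257),(319.3,17)]))
print([onz(W,q,.0645) for q in [(319.3,17),(320,225)]])
E
```

```text
side (array([313.1884, 256.9093]), np.int32(430), ((312.0, 256.5), (17.0, 26.0), 90.0)) [[299.0, 248.0], [325.0, 248.0], [325.0, 265.0], [299.0, 265.0]]
top (array([318.8222, 217.0222]), np.int32(45), ((319.0, 217.5), (5.0, 8.0), 90.0))
wrist [[284.7943115234375, 16.031112670898438], [354.18682861328125, 14.240341186523438], [359.32305908203125, 213.26907348632812], [289.9305419921875, 215.05984497070312]]
[0.5538 0.0121 0.0618]
[0.5552 0.0123 0.0608]
[array([0.5542, 0.0122, 0.0645]), array([0.4898, 0.0022, 0.0645])]
```

```bash
python3 -m inch '[[0.4,0,0,0,0,0],[0.4,0,0,0,0,0],[0.4,0,0,0,0,0],[0.4,0,0,0,0,0]]'
python3 -m inch '[[0.4,0,0,0,0,0],[0,0,0,0,0,0],[0,0,0,0,0,0]]'
python3 - <<'E'
# tool-frame waypoints (units) of tip on arc radius r about hinge, from tip now (x=-.1403,z=-.0085)
import numpy as np
p=np.array([-.140,-.0065]);r=.140
for th in np.deg2rad([3,8,14,20,27,34,41,48,55,62,69,76,83,90,95,100]):
    n=np.array([-r*np.cos(th)-0.0015*np.sin(th),r*np.sin(th)-.0015*np.cos(th)]);d=(n-p)/.025;p=n;print(round(np.rad2deg(th)),'dx %.2f dz %.2f'%(d[0],-d[1]))
E
```

```text
clock: 6.1
tool_pos: [0.494, 0.0036, 0.0693]
tool_rot: [3.142, -0.001, 0.15]
force: [-0.4, 0.2, -0.7]
opening: 0.242
gripper_force: 59.1
clock: 6.4
tool_pos: [0.5026, 0.0051, 0.0688]
tool_rot: [-3.141, 0.001, 0.151]
force: [-1.3, -0.3, -0.6]
opening: 0.248
gripper_force: 59.1
3 dx 0.00 dz -0.49
8 dx 0.04 dz -0.49
14 dx 0.11 dz -0.58
20 dx 0.17 dz -0.56
27 dx 0.27 dz -0.63
34 dx 0.34 dz -0.59
41 dx 0.41 dz -0.55
48 dx 0.47 dz -0.49
55 dx 0.53 dz -0.43
62 dx 0.58 dz -0.36
69 dx 0.62 dz -0.29
76 dx 0.65 dz -0.21
83 dx 0.67 dz -0.13
90 dx 0.68 dz -0.05
95 dx 0.49 dz 0.02
100 dx 0.49 dz 0.06
```

```bash
python3 -m inch '[[0,0,-0.5,0,0,0],[0.05,0,-0.5,0,0,0],[0.1,0,-0.6,0,0,0],[0.15,0,-0.55,0,0,0],[0,0,0,0,0,0]]'
python3 - <<'E'
from plant import vision
import cv2,numpy as np
d=vision.get_image('side');np.savez('side3.npz',**d)
o=cv2.cvtColor(d['img'],cv2.COLOR_RGB2BGR);cv2.imwrite('pics/s3.png',cv2.resize(o[170:320,230:430],(600,450),interpolation=cv2.INTER_CUBIC))
E
```

```text
clock: 6.9
tool_pos: [0.5126, 0.0059, 0.1268]
tool_rot: [3.14, -0.007, 0.15]
force: [-0.6, 0.1, -1.5]
opening: 0.243
gripper_force: 59.1
```

View pics/s3.png

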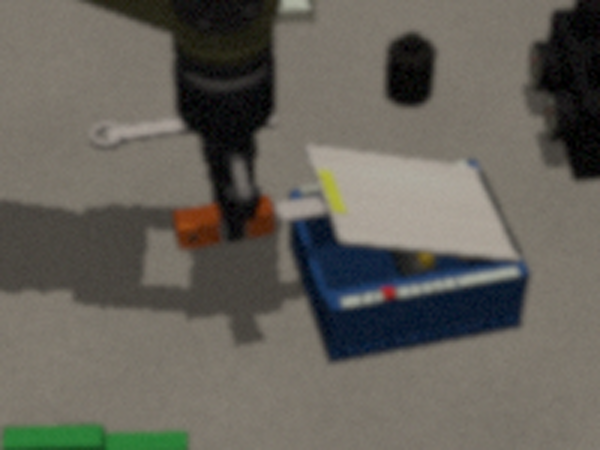

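The cover is up about 22° on the blade, with the yellow stripe at crop (333,190) and the pull bar showing at (427,262). I'll carry on along the arc.

```bash
python3 -m inch '[[0.25,0,-0.6,0,0,0],[0.35,0,-0.6,0,0,0],[0.4,0,-0.55,0,0,0],[0.5,0,-0.5,0,0,0],[0.55,0,-0.45,0,0,0]]'
python3 -m inch '[[0.6,0,-0.35,0,0,0],[0.6,0,-0.3,0,0,0],[0.65,0,-0.2,0,0,0],[0.65,0,-0.15,0,0,0],[0.65,0,-0.05,0,0,0]]'
python3 -m inch '[[0.5,0,0,0,0,0],[0.5,0,0,0,0,0],[0.4,0,0,0,0,0],[0,0,0,0,0,0],[0,0,0,0,0,0]]'
python3 - <<'E'
from plant import vision
import cv2,numpy as np
d=vision.get_image('side');np.savez('side4.npz',**d)
o=cv2.cvtColor(d['img'],cv2.COLOR_RGB2BGR);cv2.imwrite('pics/s4.png',cv2.resize(o[120:320,230:480],(750,600),interpolation=cv2.INTER_CUBIC))
E
```

```text
clock: 7.45
tool_pos: [0.5611, 0.0139, 0.1914]
tool_rot: [-3.142, 0.0, 0.15]
force: [0.6, 0.2, -1.2]
opening: 0.24
gripper_force: 59.1
clock: 7.95
tool_pos: [0.6396, 0.0258, 0.2175]
tool_rot: [-3.142, -0.001, 0.15]
force: [-1.4, 0.1, -1.3]
opening: 0.244
gripper_force: 59.1
clock: 8.45
tool_pos: [0.673, 0.0308, 0.2163]
tool_rot: [-3.141, 0.001, 0.15]
force: [0.6, 0.5, -2.0]
opening: 0.245
gripper_force: 59.1
```

View pics/s4.png

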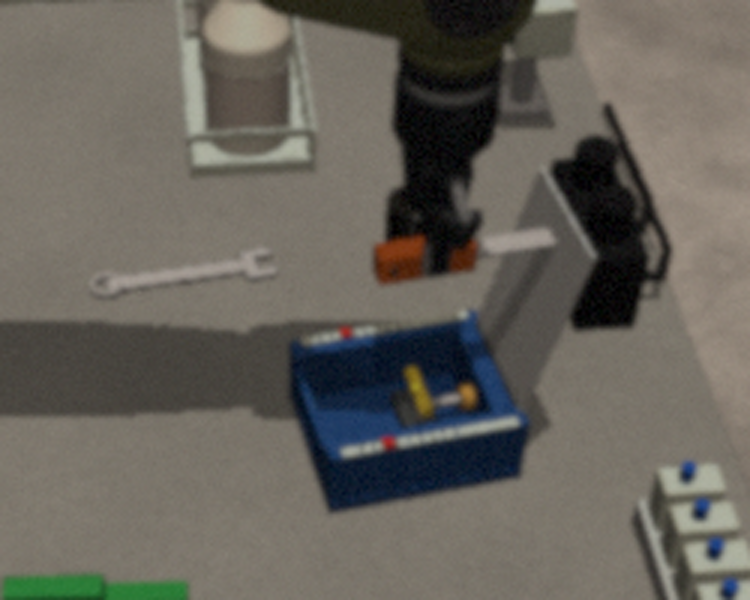

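The cover is past upright (its top edge is around (580,215)). The yellow bar stands upright inside at crop (418,390), and the marks are at (347,333) and (389,443). I'll back off and lay the blade down in front of the tensioner.

```bash
python3 -m inch '[[-0.5,0,0,0,0,0],[-0.9,0,0,0,0,0],[-1,0,0,0,0,0],[-1,0,0,0,0,0],[-1,0,0,0,0,0]]'
python3 -m inch '[[-1,0,0,0,0,0],[-1,0,0,0,0,0],[-1,0,0,0,0,0],[-1,0,0,0,0,0],[-0.9,0,0.5,0,0,0]]'
python3 -m inch '[[-0.5,0,0.9,0,0,0],[0,0,1,0,0,0],[0,0,1,0,0,0],[0,0,1,0,0,0],[0,0,0.9,0,0,0]]'
python3 -m inch '[[0,0,0.7,0,0,0],[0,0,0.5,0,0,0],[0,0,0,0,0,0]]'
python3 go.py .44 0 .0195 .15
```

```text
clock: 9.0
tool_pos: [0.5629, 0.0142, 0.2166]
tool_rot: [3.142, 0.0, 0.15]
force: [-0.2, -0.4, -1.4]
opening: 0.241
gripper_force: 59.1
clock: 9.5
tool_pos: [0.4428, -0.0042, 0.2058]
tool_rot: [3.14, -0.004, 0.15]
force: [-0.3, 0.8, -0.5]
opening: 0.243
gripper_force: 59.1
clock: 10.0
tool_pos: [0.4302, -0.0059, 0.0832]
tool_rot: [3.141, -0.0, 0.15]
force: [0.7, -0.2, -0.3]
opening: 0.244
gripper_force: 59.1
clock: 10.3
tool_pos: [0.4292, -0.0057, 0.0524]
tool_rot: [-3.141, 0.003, 0.15]
force: [-0.2, -0.0, -0.7]
opening: 0.242
gripper_force: 59.1
t 10.3 pos [ 0.43 -0.01  0.05] yaw 0.15026815588127773 shift units now [ 0.47 -0.16  1.32] after turn [ 0.46 -0.16  1.32] turn units [-0.01  0.02  0.  ]
```

```bash
python3 -m inch '[[0,0,0.5,0,0,0],[0,0,0.4,0,0,0],[0,0,0.3,0,0,0],[0,0,0,0,0,0],[0,0,0,0,0,0]]'
python3 -m inch '[[0,0,0.1,0,0,0],[0,0,0,0,0,0]]'
```

```text
clock: 10.8
tool_pos: [0.4309, -0.0058, 0.024]
tool_rot: [-3.142, 0.0, 0.15]
force: [-0.2, -0.3, -1.3]
opening: 0.243
gripper_force: 59.1
clock: 11.0
tool_pos: [0.431, -0.0059, 0.0217]
tool_rot: [3.142, -0.0, 0.15]
force: [0.0, -0.2, 0.5]
opening: 0.238
gripper_force: 59.1
```

```bash
python3 -m inch '[[0,0,0.08,0,0,0],[0,0,0,0,0,0]]'
python3 -m inch '[[0,0,0,0,0,0],[0,0,0,0,0,0],[0,0,0,0,0,0],[0,0,0,0,0,0],[0,0,0,0,0,0]]' 1
python3 -m inch '[[0,0,0,0,0,0],[0,0,0,0,0,0],[0,0,-0.3,0,0,0],[0,0,-0.6,0,0,0],[0,0,-0.8,0,0,0]]'
python3 -m inch '[[0,0,-1,0,0,0],[0,0,-1,0,0,0],[0,0,-1,0,0,0],[0,0,-1,0,0,0],[0,0,-1,0,0,0]]'
python3 - <<'E'
from plant import vision
import cv2,numpy as np
from h import *
for n in ['side','top','wrist']:
  d=vision.get_image(n);np.savez(f'{n}5.npz',**d)
  o=cv2.cvtColor(d['img'],cv2.COLOR_RGB2BGR)
  if n=='side':a=cv2.resize(o[140:340,230:480],(500,400),interpolation=cv2.INTER_CUBIC)
  if n=='top':b=cv2.resize(o[140:340,280:430],(300,400),interpolation=cv2.INTER_CUBIC)
cv2.imwrite('pics/s5.png',np.hstack([a,b]))
E
```

```text
clock: 11.2
tool_pos: [0.4313, -0.0059, 0.0209]
tool_rot: [-3.142, 0.0, 0.15]
force: [-5.2, -0.1, 8.5]
opening: 0.242
gripper_force: 60.4
clock: 11.7
tool_pos: [0.4308, -0.0059, 0.0195]
tool_rot: [3.142, 0.0, 0.15]
force: [0.2, 0.5, 0.0]
opening: 1.002
gripper_force: 0.0
clock: 12.2
tool_pos: [0.43, -0.0057, 0.0621]
tool_rot: [-3.141, 0.002, 0.15]
force: [0.6, -1.5, 0.8]
opening: 1.002
gripper_force: 0.0
clock: 12.7
tool_pos: [0.4307, -0.0058, 0.1887]
tool_rot: [3.141, -0.001, 0.15]
force: [0.2, -1.1, 0.2]
opening: 1.001
gripper_force: 0.0
```

View pics/s5.png

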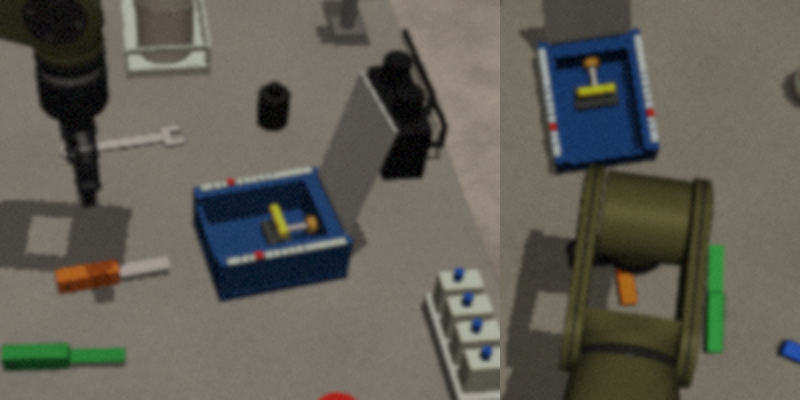

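The blade lies flat at crop (115,272) and the cover is staying open. The bar is at (597,91) in the right panel, with the marks at (552,127) and (650,113). I'll measure them in both views.

```bash
python3 - <<'E'
from h import *
np.set_printoptions(precision=4,suppress=True)
T=load('top5.npz');S=load('side5.npz')
res={}
for n,d,b in [('top',T,(295,150,365,235)),('side',S,(320,215,410,290))]:
  h=cv2.cvtColor(d['img'],cv2.COLOR_RGB2HSV);d2=d
  for nm,lo,hi in [('yel',(23,130,70),(36,255,255)),('red',(0,110,60),(7,255,255))]:
    for c,a,r in blobs(d,lo,hi,b,6):
      z=.074 if nm=='red' else .056
      print(n,nm,c,a,np.array(r[1]),onz(d,c,z)[:2]);res.setdefault(n+nm,[]).append((a,c))
y=[max(res[n+'yel'],key=lambda t:t[0])[1] for n in('top','side')];print('bar',tri([T,S],y))
R=[sorted([c for a,c in res[n+'red']],key=lambda c:c[0] if n=='top' else c[1]) for n in('top','side')]
for k in (0,1):print('mark',tri([T,S],[R[0][k],R[1][k]]))
E
python3 go.py .675 .0335 .19 1.72
```

```text
top yel [327.7045 184.8409] 88 [ 4.8374 18.2331] [0.6739 0.0342]
top red [355.25  195.625] 8 [3.1305 1.7889] [ 0.6386 -0.0389]
top red [305.125 202.875] 8 [2. 2.] [0.6185 0.0944]
side yel [368.9605 249.7237] 76 [16.7601  4.7434] [0.6739 0.0321]
side red [344.8571 230.    ] 7 [2. 2.] [0.6181 0.0908]
side red [359.5 267.5] 8 [1. 3.] [ 0.6383 -0.0417]
bar [0.6744 0.0342 0.0539]
mark [0.6191 0.0945 0.0705]
mark [ 0.6391 -0.0392  0.0712]
t 12.85 pos [ 0.43 -0.01  0.19] yaw 0.15042892545242248 shift units now [ 9.84 -0.11  0.03] after turn [ 0.12  9.84 -0.02] turn units [  0.04  -0.02 -11.24]
```

```bash
python3 -m inch '[[0,0,0,0,0,-0.95],[0,0,0,0,0,-0.95],[0,0,0,0,0,-0.95],[0,0,0,0,0,-0.95],[0,0,0,0,0,-0.95]]' 0
python3 -m inch '[[0,0,0,0,0,-0.95],[0,0,0,0,0,-0.95],[0,0,0,0,0,-0.95],[0,0,0,0,0,-0.95],[0,0,0,0,0,-0.95]]'
python3 -m inch '[[0,0,0,0,0,-0.95],[0,0,0,0,0,-0.8],[0,0.7,0,0,0,0],[0,1,0,0,0,0],[0,1,0,0,0,0]]'
python3 -m inch '[[0,1,0,0,0,0],[0,1,0,0,0,0],[0,1,0,0,0,0],[0,1,0,0,0,0],[0,1,0,0,0,0]]'
python3 go.py .674 .0335 .052 1.72
```

```text
clock: 13.35
tool_pos: [0.4299, -0.0057, 0.1853]
tool_rot: [-3.139, 0.002, 0.819]
force: [1.0, -0.4, 0.0]
opening: 0.501
gripper_force: 0.0
clock: 13.85
tool_pos: [0.4299, -0.0057, 0.1854]
tool_rot: [-3.139, -0.0, 1.482]
force: [-0.4, 0.1, 0.7]
opening: 0.502
gripper_force: 0.0
clock: 14.35
tool_pos: [0.4974, 0.0045, 0.1854]
tool_rot: [-3.139, -0.001, 1.721]
force: [-0.1, 0.1, 1.2]
opening: 0.497
gripper_force: 0.0
clock: 14.85
tool_pos: [0.6212, 0.0232, 0.1849]
tool_rot: [-3.138, -0.001, 1.721]
force: [0.6, -1.0, -0.1]
opening: 0.499
gripper_force: 0.0
t 14.85 pos [0.62 0.02 0.18] yaw 1.7211818759460544 shift units now [0.09 2.17 5.31] after turn [0.09 2.15 5.31] turn units [-0.02 -0.    0.01]
```

```bash
python3 -m inch '[[0,0.8,0,0,0,0],[0,0.8,0,0,0,0],[0,0.5,0,0,0,0],[0,0,0.8,0,0,0],[0,0,0.8,0,0,0]]'
python3 -m inch '[[0,0,0.8,0,0,0],[0,0,0,0,0,0],[0,0,0,0,0,0]]'
python3 go.py .674 .0335 .052 1.72
```

```text
clock: 15.35
tool_pos: [0.6731, 0.0309, 0.1454]
tool_rot: [-3.141, -0.0, 1.721]
force: [-0.0, -0.5, -0.5]
opening: 0.5
gripper_force: 0.0
clock: 15.65
tool_pos: [0.6722, 0.0309, 0.1256]
tool_rot: [-3.139, -0.001, 1.721]
force: [-0.6, 0.4, 0.1]
opening: 0.499
gripper_force: 0.0
t 15.65 pos [0.67 0.03 0.13] yaw 1.7211755723623416 shift units now [0.09 0.1  2.94] after turn [0.09 0.09 2.94] turn units [-0.02 -0.    0.01]
```

```bash
python3 -m inch '[[0.08,0.08,0.6,0,0,0],[0,0,0.6,0,0,0],[0,0,0.6,0,0,0],[0,0,0.6,0,0,0],[0,0,0.5,0,0,0]]'
python3 -m inch '[[0,0,0,0,0,0],[0,0,0,0,0,0]]'
python3 go.py .674 .0335 .052 1.72
```

```text
clock: 16.15
tool_pos: [0.674, 0.0331, 0.0524]
tool_rot: [-3.14, -0.0, 1.721]
force: [0.9, 0.7, 0.2]
opening: 0.499
gripper_force: 0.0
clock: 16.35
tool_pos: [0.6746, 0.0331, 0.0541]
tool_rot: [-3.141, -0.0, 1.721]
force: [0.7, -0.2, 0.4]
opening: 0.499
gripper_force: 0.0
t 16.35 pos [0.67 0.03 0.05] yaw 1.721132528136297 shift units now [ 0.02 -0.02  0.08] after turn [ 0.02 -0.02  0.08] turn units [-0.01 -0.    0.01]
```

Close the fingers on the bar, then draw it 46 mm (1.85 units along tool -y).

```bash
python3 -m inch '[[0,0,0,0,0,0],[0,0,0,0,0,0],[0,0,0,0,0,0],[0,0,0,0,0,0],[0,0,0,0,0,0]]' -1
python3 -m inch '[[0,-0.3,0,0,0,0],[0,-0.3,0,0,0,0],[0,-0.3,0,0,0,0],[0,-0.3,0,0,0,0],[0,-0.3,0,0,0,0]]'
python3 -m inch '[[0,-0.3,0,0,0,0],[0,-0.05,0,0,0,0],[0,0,0,0,0,0],[0,0,0,0,0,0]]'
python3 - <<'E'
from plant import vision,get_state
from h import *
np.set_printoptions(precision=4,suppress=True)
s=get_state();print(s['tool_pos'],s['force'])
for n,b in [('top',(295,150,365,235)),('side',(320,215,410,290))]:
  d=vision.get_image(n);np.savez(f'{n}6.npz',**d)
  for nm,lo,hi in [('yel',(23,130,70),(36,255,255)),('red',(0,110,60),(7,255,255))]:
    for c,a,r in blobs(d,lo,hi,b,3): print(n,nm,c,a,np.array(r[1]),onz(d,c,.074 if nm=='red' else .056)[:2])
T,S,W=load('top6.npz'),load('side6.npz'),vision.get_image('wrist');np.savez('w6.npz',**W)
f=lambda d,x0,x1,y0,y1,w,h:cv2.resize(cv2.cvtColor(d['img'][y0:y1,x0:x1],cv2.COLOR_RGB2BGR),(w,h),interpolation=cv2.INTER_CUBIC)
cv2.imwrite('pics/f6.png',np.hstack([f(S,310,420,180,300,400,436),f(W,0,640,0,480,400,436)]))
E
```

```text
clock: 16.85
tool_pos: [0.6748, 0.033, 0.0559]
tool_rot: [-3.141, 0.0, 1.721]
force: [-4.4, -0.4, 5.6]
opening: 0.112
gripper_force: 58.7
clock: 17.35
tool_pos: [0.6409, 0.0278, 0.056]
tool_rot: [3.131, 0.001, 1.721]
force: [10.8, 2.2, -4.3]
opening: 0.112
gripper_force: 58.7
clock: 17.75
tool_pos: [0.6327, 0.0265, 0.056]
tool_rot: [3.131, 0.001, 1.721]
force: [11.2, 1.8, -5.2]
opening: 0.114
gripper_force: 58.7
[0.6327 0.0265 0.056 ] [11.2294  1.8139 -5.1742]
side yel [354.84 255.52] 50 [14.5465  4.7434] [0.6352 0.0151]
side red [359.5714 267.5714] 7 [1. 3.] [ 0.6384 -0.042 ]
```

View pics/f6.png

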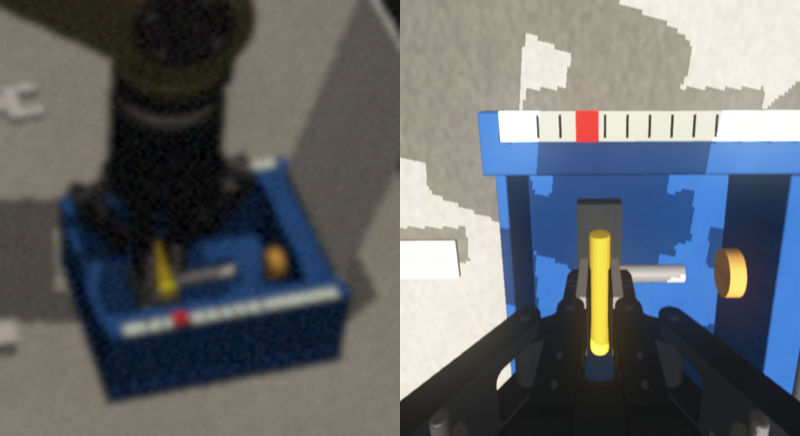

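The bar is gripped with its stem extended. In the wrist panel the bar is at (599,290), slightly short of the red mark at (587,126). I'll work out the remainder.

```bash
python3 - <<'E'
from h import *
np.set_printoptions(precision=4,suppress=True)
W=load('w6.npz');S=load('side6.npz');T0=load('top0.npz')
ux=np.array([np.cos(.15),np.sin(.15)])
for nm,lo,hi,zs in [('red',(0,150,80),(6,255,255),(.074,)),('red2',(174,150,80),(180,255,255),(.074,)),('yel',(22,130,80),(36,255,255),(.058,.060))]:
  for c,a,r in blobs(W,lo,hi,(0,0,640,480),100):
    print(nm,c,a,r)
    for z in zs:
      print([ (onz(W,q,z)[:2].round(4), round(float(onz(W,q,z)[:2]@ux),4)) for q in [r[0]]+list(cv2.boxPoints(r[2] if 0 else r))])
h=.9
c=[b for b in blobs(S,(23,130,70),(36,255,255),(320,215,410,290),20)][0]
print('side bar visible',onz(S,c[0],.057)[:2]@ux,'side mark R',onz(S,[359.53,267.5],.074)[:2]@ux,'L',onz(S,[344.85,230],.074)[:2]@ux)
# same side method at rest
S5=load('side5.npz');c=[b for b in blobs(S5,(23,130,70),(36,255,255),(320,215,410,290),20)];c=max(c,key=lambda t:t[1]);print('rest',onz(S5,c[0],.057)[:2]@ux)
E
```

```text
red [299.0147 137.9861] 1154 ((299.0, 138.0), (32.0, 34.0), 90.0)
[(array([0.6192, 0.0899]), 0.6256), (array([0.6141, 0.0933]), 0.6212), (array([0.6231, 0.0947]), 0.6303), (array([0.6243, 0.0864]), 0.6302), (array([0.6151, 0.085 ]), 0.6209)]
yel [319.1317 320.1422] 4176 ((319.4999694824219, 322.0), (32.99999237060547, 137.99996948242188), 0.0)
[(array([0.6343, 0.028 ]), 0.6314), (array([ 0.6325, -0.0009]), 0.6252), (array([0.625 , 0.0525]), 0.6258), (array([0.636 , 0.0541]), 0.6369), (array([0.6446, 0.0008]), 0.6375)]
[(array([0.6341, 0.0291]), 0.6314), (array([0.6323, 0.0006]), 0.6253), (array([0.625 , 0.0531]), 0.6259), (array([0.6358, 0.0547]), 0.6368), (array([0.6443, 0.0023]), 0.6374)]
yel [540.0208 306.5069] 432 ((540.3847045898438, 308.4231262207031), (26.667465209960938, 36.71427917480469), 7.125016689300537)
[(array([0.7104, 0.0444]), 0.709), (array([0.7068, 0.0373]), 0.7045), (array([0.7044, 0.0511]), 0.7041), (array([0.7139, 0.0512]), 0.7135), (array([0.7166, 0.0374]), 0.7142)]
[(array([0.709 , 0.0451]), 0.7078), (array([0.7055, 0.0382]), 0.7033), (array([0.7031, 0.0518]), 0.7029), (array([0.7124, 0.0519]), 0.7122), (array([0.7151, 0.0383]), 0.7128)]
side bar visible 0.6300467356528059 side mark R 0.6249292993511264 L 0.6247596929504362
rest 0.6707660228100724
```

```bash
python3 -m inch '[[0,-0.12,0,0,0,0],[0,-0.12,0,0,0,0],[0,0,0,0,0,0],[0,0,0,0,0,0],[0,0,0,0,0,0]]'
cat > m.py <<'E'
from plant import vision,get_state
from h import *
ux=np.array([np.cos(.15),np.sin(.15)])
for i in range(2):
  W=vision.get_image('wrist');S=vision.get_image('side')
  f=lambda d,lo,hi,b:max(blobs(d,lo,hi,b,3),key=lambda t:t[1])
  y=f(W,(22,130,80),(36,255,255),(0,0,640,480))[2][0];r=f(W,(0,150,80),(6,255,255),(0,0,640,480))[2][0]
  ys=f(S,(23,130,70),(36,255,255),(320,215,410,290))[0]
  print('wrist remain mm',1e3*(onz(W,y,.059)[:2]-onz(W,r,.074)[:2])@ux,'side',1e3*(onz(S,ys,.057)[:2]@ux-.6248))
s=get_state();print(s['tool_pos'],s['force'],s['gripper_force'])
E
python3 m.py
```

```text
clock: 18.4
tool_pos: [0.6271, 0.0257, 0.056]
tool_rot: [3.13, 0.001, 1.721]
force: [12.4, 2.4, -5.5]
opening: 0.108
gripper_force: 58.9
wrist remain mm 0.04418398740193272 side -0.15028023670993207
wrist remain mm 0.044476535780341504 side -0.7301555951623184
[0.62712703 0.02569986 0.05599065] [11.99472197  1.36172802 -4.37032954] 58.87305200099945
```

```bash
python3 -m inch '[[0,0,0,0,0,0],[0,0,0,0,0,0],[0,0,0,0,0,0]]'; python3 -c "
from plant import job;print(job.hand_in())"
```

```text
clock: 18.9
tool_pos: [0.6271, 0.0257, 0.056]
tool_rot: [3.13, 0.001, 1.721]
force: [12.5, 1.1, -5.5]
opening: 0.112
gripper_force: 58.9
the job is handed in; nothing more can be done
None
```

I levered the cover open with the orange-handled blade, laid the blade flat on the deck, and handed the job in at 18.9 s with the gripped bar held within about 1 mm of the red marks by camera measurement; hand-in returned no verdict.

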